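Slide the clipboard out over the worktop edge, level with the board beside it

ROBOT

A 6-joint arm with a two-finger parallel gripper is mounted at the origin on a cart in front of the work surface, level with it; the furniture and walls round the work are solid. World frame = base frame: x ahead of the robot, y to its left, z up, the work surface at z = 0. Lengths are in m, angles in rad, forces in N, time in s.
With the tool pointing down it reaches from about 0.35 to 0.975 m from the base axis. Payload 4.9 kg.
Tool frame: the origin (TCP) lies midway between the tips of the shut fingers; the grasp point (between the pads) lies 19 mm behind it; z points along the fingers, y is the line along which they close (so a half turn about z gives the same grasp; the last joint's range is limited). The gripper opens to 85 mm and grips with 20 to 120 N. Pads are 22 mm wide; open, the fingers measure 114 mm over their backs; the gripper's body (76 mm by 85 mm) begins 54 mm behind the grasp point. The pads swing forward as they close: fully open they stand 13 mm farther back than shut.
Start: joints at [-1.355, 0.053, 1.613, -0, 1.476, -0.119], TCP at [0.205, -0.59, 0.231] pointing down, gripper open.
Joint ranges: [-3.01, 3.01], [-1.01, 2.22], [0.06, 2.58], [-1.02, 4.17], [0.09, 2.62], [-3.14, 3.14]. Speed limits (rad/s): [2.57, 2.57, 3.14, 3.14, 3.14, 3.14].

INTERFACE

Orientations are given as a unit quaternion [w, x, y, z].
In Python, from plant import state, grab_frame, job_done, cut_out, place_of gives the robot as it stands.
- The arm moves only by the tool jog_arm, never from a script. Its argument "motion" is text: rows parted by semicolons, each of 7 numbers parted by spaces: the opening in per cent of the stroke, from 0 (shut) to 100 (fully open), then the shift along the tool's x, y, z as a fraction of full scale, then the turn, a rotation vector about the tool's x, y, z as a fraction of full scale. A call has exactly 5 rows; each row is the pose to reach, as a shift and turn from the pose commanded when the call began, along the tool's axes at that moment; what a row does not reach only later rows make up. Full scale, the value 1, is 50 cm for a shift and 1.5 rad for a turn. A row lasts 1/8 s, in which the tool goes at most 62.5 mm and 10.7 degrees, less where a joint would pass 70% of its speed; a pose out of reach is approached as far as the arm can. A call with a number of a shift or a turn outside -1 to 1 is refused whole. A call with a gripper value outside its range is refused whole. The fingers move at their own pace and stop on an object; the grip force is fixed at half the most. Time passes only in rows, so rows that repeat a pose let the fingers close, or fill a call up. It gives the time, the measured TCP pose, the force, the opening and the grip force at its end, in the units of the state.
- state(): the state, without advancing time (a new reading comes with each control period).
- grab_frame(name): name is "scene" or "top" or "wrist"; returns a dict with "color" (384x512x3 uint8, red, green, blue), "range_z" (384x512 float32, m along the optical axis (not along the pixel's ray), 0 where there is no reading), "intrinsics" (3x3 intrinsics, pixels), "k1" (the pictures are not rectified: a ray, as slopes to the right and down, at radius r is drawn at 1 + k1 r^2 times it, then the intrinsics apply), "world_from_camera" (4x4, takes a point from camera to world coordinates). Camera axes: x right, y up, looking along -z (the intrinsics and any distortion apply to the point x, -y, -z); pixel columns grow to the right and rows downward; lengths in m; the calibration is good to about 2 mm. A picture is of the moment at which its call begins.
- job_done(): hands the job in; it is judged then, once.
Trained networks look in the newest picture that a camera, given by its name, has taken for a name from the list of things; names that differ only in an ending like _2 or _b are one class to them, and where a whole thing is asked for, a point or a joint stands for the part that bears it (a point fixed in the world has none). Each returns a list of dicts, best first, with "p" (0 to 1); they miss things now and then, are a little off and sometimes report something else, mostly with a low value. They report only what shows in the picture. A call takes as long as a camera call. They do not tell look-alikes from the thing itself.
- cut_out(camera, thing): "pixels" (384x512 bool, what is visible of it).
- place_of(camera, thing): "at" ([x, y, z] in m, in world coordinates, good to about 4 mm: a listed point, or the origin of a listed thing).
The state is a dict: "time": time; "joint_pos": joint angles; "joint_vel": joint speeds; "joint_efforts": joint torques, N m; "tool_pos": TCP position; "tool_rot": TCP orientation; "contact_force": force on the tool from outside, world axes, zero at the start; "ft_torque": the same for the moment, N m; "gripper_width": opening from 0.0 (shut) to 1.0 (fully open); "grasp_force": force on a finger pad.
Only numpy, scipy, OpenCV 4.12 (cv2) and the standard library are available. Lean on these libraries where they do the work, as an engineer would, in place of code of your own. Each camera call takes 0.05 s, during which the arm holds its last target. There are 200 camera calls.

TASK

The plain board already sticks out a little over the front edge of the worktop, ready to be picked up; the small clipboard beside it lies flat, too thin to get hold of. Without gripping or lifting it, push the clipboard toward the edge until it sticks out just as far as the plain board, its long side parallel to the edge, and leave it lying flat there. Leave the plain board and everything else where they are.

Things in the scene. Friction and masses are not known exactly. Their poses are not given: they have to be found in the camera images.
- clipboard: small brown clipboard: flat loose board 110 mm deep (its x), 170 wide (its y), 6 thick, 0.11 to 0.23 kg. Origin: centre of its underside, z up. A low steel clip, 78 x 26 mm, top 14 mm above the worktop, is fixed along its left short side (y = +55 to +81 mm). Starts wholly on the worktop, within 0.22 rad of square to the edge, to the right of the plain board
- clipboard_back (a point): the middle of the clipboard's far long side, at its underside (55 mm from the board's origin toward its +x). Pushed here by two spread fingertips just above the worktop, the board slides and turns until this side lies along both fingertips
- trimmer_front (a point): fixed point on the front of the paper trimmer that lies behind the boards, 18 mm above the worktop; the trimmer's front runs along world y, its bed is 18 to 22 mm high, and at least 40 mm of free worktop lies between it and the clipboard
- clipboard_front (a point): the middle of the clipboard's near long side, at its underside (55 mm from the board's origin toward its -x)
- worktop_edge (a point): a fixed point on the front edge of the worktop, at the height of its top (z = 0). The edge is straight, runs along world y through this point, and x grows away from it over the worktop (the axes of this point are the world axes); nearer the robot than this point is empty space
- plain_board: a plain brown board of the same 110 (its x) x 170 x 6 mm without a clip, loose, to the left of the clipboard, square to the edge and sticking out over it by 10 to 48 mm, differently each time; it must stay. Origin: centre of its underside
- plain_board_front (a point): the middle of the plain board's near long side, at its underside (55 mm from its origin toward its -x)
- usb_stick: black USB stick with a grey cap, 17 x 58 x 8 mm, lying between the two boards; to be left alone. Origin: centre of its underside
- eraser: eraser, 22 x 58 x 12 mm, at the right end of the worktop; to be left alone. Origin: centre of its underside
- mug: white mug with dots, 82 x 114 x 91 mm with its handle, at the left; to be left alone. Origin: centre of its underside
- sticky_pad: pad of sticky notes, 76 x 76 x 14 mm, at the left near the front; to be left alone. Origin: centre of its underside
Mind the look-alikes: they are no part of the job. Of the things that look like the clipboard, the larger one is meant.

How it is judged:
At the end, for the whole second after the job is handed in: The clipboard lies flat and still on the worktop, the middle of its near long side in line with that of the plain board within 10 mm, its long side parallel to the edge within 0.09 rad (x of clipboard_front in the frame of plain_board between -0.065 and -0.045 m and angle between the x axis of clipboard and the x axis of worktop_edge, either way round below 0.09 rad and height (world z) of clipboard between -0.004 and 0.004 m and angle between clipboard's own z axis and vertical below 0.04 rad and linear speed of clipboard below 0.01 m/s); the robot touches nothing.
It fails at once if the clipboard is lifted or carried (its origin more than 12 mm up) (height (world z) of clipboard above 0.012 m).
It fails at once if the clipboard is tipped by more than 0.2 rad (angle between clipboard's own z axis and vertical above 0.2 rad).
It fails at once if the plain board, or any other thing on the worktop, is moved by more than 25 mm (distance of any of plain_board, usb_stick, eraser, mug, sticky_pad from where it was at the start of the episode above 0.025 m).
It also fails if it takes over 40 s, if anything falls off the work surface, if the arm or the gripper's body presses on something with over 40 N, if the wrist force passes 120 N, or if a joint passes its speed limit or range.

## Working session

There is one attempt and no reset: what is moved stays moved. The work goes in short steps, Python scripts to look and compute and a tool call to move; the robot and the scene stay as the last step left them, time stands still between calls to the robot, and variables do not carry over. Pictures are saved under pics/ and viewed, at most 10 in all, crops included, and the job is handed in when it is done.

Besides the shell and the picture viewer there is one more tool, called after ">>>" as name(argument=value, ...) on one line, values as JSON. jog_arm: Moves the arm, as the interface text tells. Shift numbers are shares of 50 cm and turn numbers shares of 1.5 rad, none past 1 either way. Its arguments: {"type":"object","properties":{"motion":{"type":"string"}},"required":["motion"]}

```bash
mkdir -p pics
cat > h.py <<'E'
import numpy as np, cv2
from plant import state, grab_frame, job_done, cut_out, place_of
def world(f):
    K=f["intrinsics"];h,w=f["range_z"].shape
    u,v=np.meshgrid(np.arange(w),np.arange(h))
    dx=(u-K[0,2])/K[0,0];dy=(v-K[1,2])/K[1,1];x,y=dx.copy(),dy.copy()
    for _ in range(10):
        s=1+f["k1"]*(x*x+y*y);x,y=dx/s,dy/s
    d=f["range_z"];T=f["world_from_camera"]
    return np.stack([x*d,-y*d,-d],-1)@T[:3,:3].T+T[:3,3]
E
python3 - <<'E'
from h import *
for c in ("scene","top"):
    f=grab_frame(c);cv2.imwrite(f"pics/{c}.png",f["color"][...,::-1])
f=grab_frame("top");W=world(f)
for t in ("clipboard","clipboard_front","clipboard_back","plain_board","plain_board_front","worktop_edge","trimmer_front","usb_stick","eraser"):
    print(t,[(np.round(d["at"],3).tolist(),round(d["p"],2)) for d in place_of("top",t)])
for t in ("clipboard","plain_board"):
    for d in cut_out("top",t):
        m=d["pixels"];v,u=np.nonzero(m);p=W[m];p=p[(abs(p[:,2])<.03)]
        print(t,round(d["p"],2),u.min(),u.max(),v.min(),v.max(),p[:,:].mean(0).round(4),cv2.minAreaRect(p[:,:2].astype(np.float32)))
s=state();print(s["time"],s["tool_pos"],s["tool_rot"])
E
```

```text
clipboard [([0.505, -0.185, -0.0], 0.69), ([0.486, 0.03, -0.002], 0.6)]
clipboard_front [([0.522, -0.158, -0.003], 0.64), ([0.428, 0.033, 0.002], 0.61)]
clipboard_back [([0.542, 0.021, 0.0], 0.9), ([0.477, -0.216, -0.001], 0.86)]
plain_board [([0.39, 0.331, 0.001], 0.96), ([0.357, 0.051, 0.0], 0.34)]
plain_board_front [([0.331, 0.333, 0.003], 0.74)]
worktop_edge [([0.353, 0.048, -0.003], 0.6), ([0.612, -0.07, 0.015], 0.26)]
trimmer_front [([0.615, -0.068, 0.016], 0.93), ([0.445, 0.509, -0.004], 0.73), ([0.572, 0.536, -0.001], 0.16)]
usb_stick [([0.48, 0.188, -0.006], 0.53)]
eraser [([0.464, -0.385, -0.002], 0.59)]
clipboard 0.85 316 353 155 194 [ 0.4995 -0.1844  0.0044] ((0.5007288455963135, -0.1856011599302292), (0.07430344074964523, 0.11411095410585403), 51.59635543823242)
clipboard 0.65 238 296 158 201 [0.4827 0.0296 0.0067] ((0.4834941625595093, 0.02884095162153244), (0.17073597013950348, 0.11167421191930771), 79.82682800292969)
plain_board 0.31 238 294 158 200 [0.482  0.0305 0.0067] ((0.4828062057495117, 0.029328905045986176), (0.17367130517959595, 0.11072912067174911), 78.88301086425781)
plain_board 0.18 94 125 174 206 [0.4422 0.512  0.0109] ((0.4432603120803833, 0.5142105221748352), (0.07983604073524475, 0.07609329372644424), 25.637027740478516)
0.7 [ 0.20535437 -0.59029576  0.2313636 ] [4.34423452e-05 9.86022067e-01 1.66614772e-01 1.13496721e-06]
```

View pics/top.png

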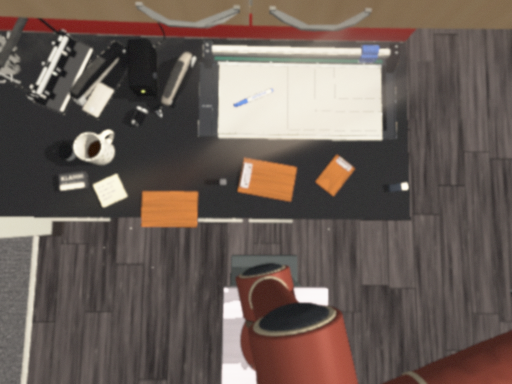

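View pics/scene.png

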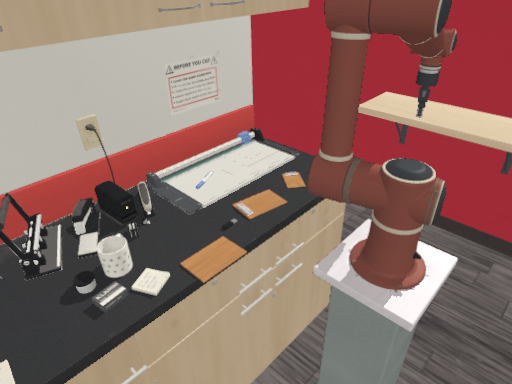

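Run:
```python
import cv2
a=cv2.imread("pics/top.png")[135:225,130:370];cv2.imwrite("pics/crop.png",cv2.resize(a,None,fx=3.3,fy=3.3,interpolation=cv2.INTER_CUBIC))
```

```text
(no output)
```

View pics/crop.png

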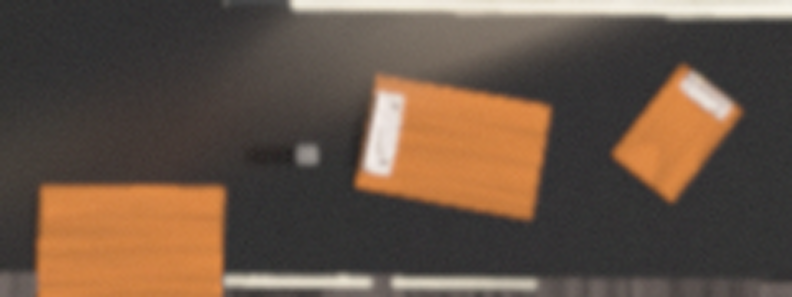

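The larger clipboard with the white clip is at (267,180). The possible mix-ups are the small clip board at (335,175) and the plain board at (170,209), which hangs over the edge. The USB stick is at (217,182) and the trimmer front runs along row ~140. The crop confirms the choice: the big board has its clip on the left, with its far side slanting back toward the left. Next I'll measure both boards more accurately.

```bash
cat >> h.py <<'E'
def boards(z=.006,cam="top"):
    f=grab_frame(cam);hsv=cv2.cvtColor(f["color"],cv2.COLOR_RGB2HSV)
    m=cv2.inRange(hsv,(5,110,90),(20,255,255))
    g=dict(f);T=f["world_from_camera"];g["range_z"]=np.ones_like(f["range_z"])
    D=world(g)-T[:3,3];P=T[:3,3]+D*((z-T[2,3])/D[...,2])[...,None]
    n,l,st,c=cv2.connectedComponentsWithStats(m)
    for i in range(1,n):
        if st[i,4]>300:
            q=np.argwhere(l==i)[:,::-1].astype(np.float32);b=cv2.boxPoints(cv2.minAreaRect(q))
            b=b+np.sign(b-b.mean(0))*.5  # half-pixel border
            w=np.array([P[int(round(np.clip(v,0,383))),int(round(np.clip(u,0,511)))] for u,v in b])[:,:2]
            pw=P[l==i][:,:2].astype(np.float32);r=cv2.minAreaRect(pw)
            print(c[i].round(1),st[i,4],"rect",np.round(r[0],4),np.round(r[1],4),round(r[2],2),
              "yrange",pw.min(0).round(3),pw.max(0).round(3))
    return f,P
E
python3 - <<'E'
from h import *
f,P=boards()
print(P[180,267]-P[181,267], [P[r,170].round(3) for r in (190,228)])
print(P[216:220,350].round(3))
E
```

```text
[333.1 176.8] 784 rect [ 0.4999 -0.1854] [0.0791 0.1171] 52.31 yrange [ 0.433 -0.247] [ 0.567 -0.123]
[270.6 180. ] 1740 rect [0.4845 0.0288] [0.1752 0.117 ] 80.33 yrange [ 0.415 -0.063] [0.55  0.123]
[169.  208.3] 2132 rect [0.3888 0.3317] [0.1145 0.1769] 0.4 yrange [0.331 0.243] [0.446 0.42 ]
[311.9 356.5] 4069 rect [-0.0488 -0.087 ] [0.2072 0.275 ] 12.08 yrange [-0.123 -0.243] [0.08  0.058]
[484.1 371.1] 1163 rect [-0.0656 -0.592 ] [0.1039 0.2315] 1.2 yrange [-0.119 -0.707] [-0.011 -0.477]
[3.16994268e-03 2.29378818e-05 0.00000000e+00] [array([0.446, 0.331, 0.006]), array([0.329, 0.327, 0.006])]
[[ 0.371 -0.232  0.006]
 [ 0.368 -0.232  0.006]
 [ 0.365 -0.232  0.006]
 [ 0.361 -0.232  0.006]]
```

>>> jog_arm(motion="100 0.1 -0.05 0 0 0 0.08; 100 0.2 -0.1 0 0 0 0.16; 100 0.3 -0.15 0 0 0 0.2232; 100 0.4 -0.2 0 0 0 0.2232; 100 0.5 -0.25 0 0 0 0.2232")

```text
time: 1.38
tool_pos: [0.4015, -0.3887, 0.2316]
tool_rot: [0.0, 1.0, -0.0, 0.0]
contact_force: [0.6, 0.5, -1.0]
gripper_width: 1.0
grasp_force: 0.0
```

>>> jog_arm(motion="100 0.04 -0.1 0 0 0 0; 100 0.08 -0.2 0 0 0 0; 100 0.12 -0.3 0.04 0 0 0; 100 0.16 -0.4 0.08 0 0 0; 100 0.2 -0.5 0.1 0 0 0")

```text
time: 2.0
tool_pos: [0.5003, -0.1381, 0.1802]
tool_rot: [-0.0, 1.0, -0.0, -0.0]
contact_force: [0.2, -1.1, 1.7]
gripper_width: 1.001
grasp_force: 0.0
```

>>> jog_arm(motion="100 0.04 -0.08 0 0 0 0; 100 0.08 -0.17 0 0 0 0; 100 0.12 -0.25 0.04 0 0 0; 100 0.157 -0.334 0.08 0 0 0; 100 0.157 -0.334 0.1 0 0 0")

```text
time: 2.62
tool_pos: [0.579, 0.0295, 0.13]
tool_rot: [-0.0, 1.0, 0.002, -0.001]
contact_force: [-0.2, 0.1, -0.0]
gripper_width: 0.997
grasp_force: 0.0
```

Run:
```python
from h import *
s=state();print(s["tool_pos"],s["tool_rot"],s["contact_force"])
f=grab_frame("wrist");cv2.imwrite("pics/w1.png",f["color"][...,::-1])
for t in ("clipboard_back","trimmer_front"): print(t,[(np.round(d["at"],3).tolist(),round(d["p"],2)) for d in place_of("wrist",t)])
```

```text
[0.57897632 0.02946312 0.12999404] [-2.65651218e-04  9.99997776e-01  1.96107990e-03 -7.29480214e-04] [-0.24982969  0.11160193 -0.00399393]
clipboard_back [([0.478, -0.218, -0.003], 0.86), ([0.538, 0.021, -0.003], 0.83), ([0.434, 0.039, -0.002], 0.28)]
trimmer_front [([0.62, -0.067, 0.014], 0.72), ([0.437, 0.039, -0.001], 0.47)]
```

View pics/w1.png

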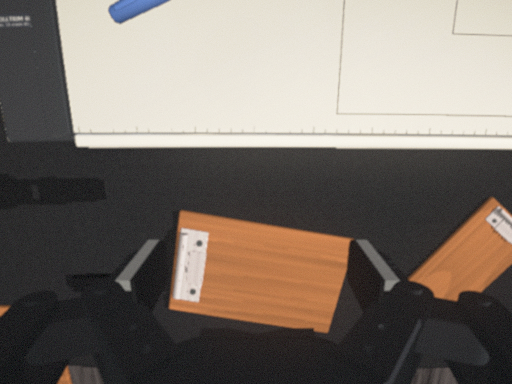

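The wrist view shows the target board's far side running from (182,212) to (350,238), with free worktop up to the trimmer's front at row ~148. That leaves room for the fingertips, so I'll go down.

>>> jog_arm(motion="100 0 0 0.1 0 0 0; 100 0 0 0.2 0 0 0; 100 0 0 0.25 0 0 0; 100 0 0 0.27 0 0 0; 100 0 0 0.277 0 0 0")

```text
time: 3.4
tool_pos: [0.5796, 0.0261, -0.0063]
tool_rot: [0.0, 1.0, -0.001, 0.001]
contact_force: [0.2, -0.1, 0.0]
gripper_width: 0.999
grasp_force: 0.0
```

Run:
```python
from h import *
s=state();print(s["tool_pos"],s["tool_rot"],s["contact_force"])
f=grab_frame("wrist");cv2.imwrite("pics/w2.png",f["color"][...,::-1])
```

```text
[ 0.57964634  0.02613134 -0.00629866] [ 9.76506422e-05  9.99999556e-01 -5.51790568e-04  7.57981578e-04] [ 0.18742669 -0.13568603  0.00213969]
```

View pics/w2.png

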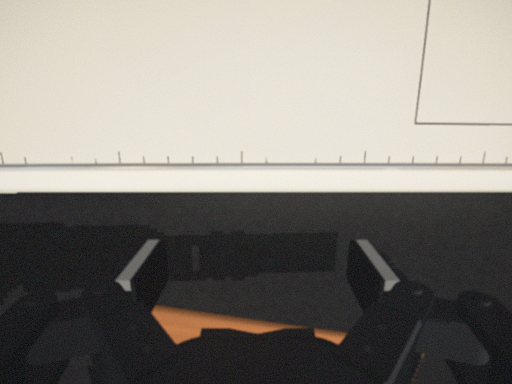

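>>> jog_arm(motion="100 0 0 0.002 0 0 0; 100 0 0 0.004 0 0 0; 100 0 0 0.005 0 0 0; 100 0 0 0.005 0 0 0; 100 0 0 0.005 0 0 0")

```text
time: 4.08
tool_pos: [0.5789, 0.027, -0.0097]
tool_rot: [0.0, 1.0, 0.0, 0.0]
contact_force: [0.2, -0.7, 0.8]
gripper_width: 1.0
grasp_force: 0.0
```

>>> jog_arm(motion="100 -0.02 0 0.001 0 0 0; 100 -0.04 0 0.002 0 0 0; 100 -0.06 0 0.002 0 0 0; 100 -0.08 0 0.002 0 0 0; 100 -0.1 0 0.002 0 0 0")

```text
time: 4.7
tool_pos: [0.5281, 0.027, -0.0107]
tool_rot: [-0.0, 1.0, -0.0, -0.0]
contact_force: [1.1, 0.0, 0.3]
gripper_width: 0.996
grasp_force: 0.3
```

>>> jog_arm(motion="100 -0.014 0 0 0 0 0; 100 -0.028 0 0 0 0 0; 100 -0.042 0 0 0 0 0; 100 -0.056 0 0 0 0 0; 100 -0.07 0 0 0 0 0")

```text
time: 5.32
tool_pos: [0.4935, 0.0269, -0.0107]
tool_rot: [0.0, 1.0, 0.0, 0.0]
contact_force: [1.3, 0.2, 0.3]
gripper_width: 0.999
grasp_force: 0.4
```

Run:
```python
from h import *
s=state();print(s["tool_pos"],s["tool_rot"],s["contact_force"])
f,P=boards();cv2.imwrite("pics/t2.png",cv2.resize(f["color"][100:300,130:400,::-1],None,fx=2.9,fy=2.9))
```

```text
[ 0.49352719  0.02690317 -0.01066325] [7.04547011e-06 9.99999999e-01 4.78108680e-06 5.02825000e-05] [1.290153   0.17752134 0.27085613]
[274.2 162.7] 868 rect [0.5297 0.0068] [0.0823 0.1717] 9.03 yrange [ 0.491 -0.072] [0.582 0.089]
[333.1 176.8] 781 rect [ 0.5    -0.1855] [0.0791 0.1168] 52.31 yrange [ 0.433 -0.247] [ 0.567 -0.123]
[274.9 281.8] 7553 rect [ 0.1897 -0.0084] [0.2386 0.6028] 88.68 yrange [-0.114 -0.121] [0.493 0.117]
[169.5 208.7] 2066 rect [0.3888 0.3303] [0.1146 0.1742] 0.41 yrange [0.331 0.243] [0.446 0.417]
[203.5 351. ] 721 rect [-0.0548  0.222 ] [0.1326 0.1209] 83.26 yrange [-0.122  0.153] [0.007 0.291]
[264.7 379.3] 332 rect [-0.1118  0.0277] [0.1838 0.0221] 89.82 yrange [-0.123 -0.064] [-0.1   0.12]
```

View pics/t2.png

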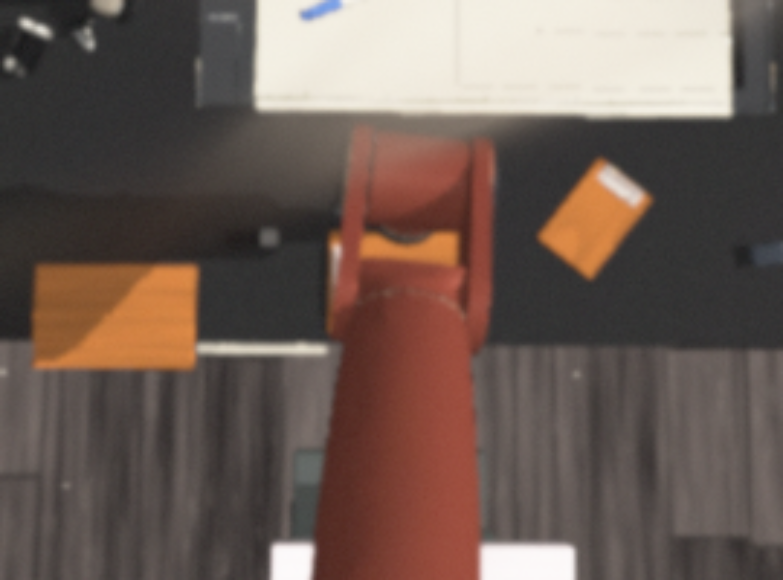

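The board now lies square along both fingertips, with its far edge at crop row 231 against 263 for the plain board. About 38 mm is left to push, so I'll stop slightly short and slow, back off, and measure.

>>> jog_arm(motion="100 -0.015 0 0 0 0 0; 100 -0.03 0 0 0 0 0; 100 -0.045 0 0 0 0 0; 100 -0.06 0 0 0 0 0; 100 -0.07 0 0 0 0 0")

```text
time: 6.0
tool_pos: [0.4586, 0.0269, -0.0105]
tool_rot: [0.0, 1.0, 0.0, 0.0]
contact_force: [0.8, 1.1, 0.3]
gripper_width: 1.001
grasp_force: 0.6
```

>>> jog_arm(motion="100 0 0 0 0 0 0; 100 -0.003 0 0 0 0 0; 100 -0.003 0 0 0 0 0; 100 0.015 0 0 0 0 0; 100 0.04 0 0 0 0 0")

```text
time: 6.62
tool_pos: [0.4796, 0.0269, -0.0107]
tool_rot: [-0.0, 1.0, -0.0, -0.0]
contact_force: [0.2, -0.3, 0.5]
gripper_width: 1.003
grasp_force: 0.0
```

>>> jog_arm(motion="100 0.03 0 -0.05 0 0 0; 100 0.06 0 -0.12 0 0 0; 100 0.06 -0.1 -0.22 0 0 0; 100 0.06 0 -0.3 0 0 0; 100 0.06 0 -0.3 0 0 0")

```text
time: 7.25
tool_pos: [0.5129, 0.0261, 0.1446]
tool_rot: [0.001, 1.0, -0.0, 0.005]
contact_force: [0.7, 1.0, 0.2]
gripper_width: 1.0
grasp_force: 0.0
```

Run:
```python
from h import *
s=state();print(s["tool_pos"],s["tool_rot"],s["contact_force"])
f=grab_frame("wrist");cv2.imwrite("pics/w3.png",f["color"][...,::-1])
for t in ("clipboard_back","clipboard_front","clipboard","plain_board","worktop_edge"): print(t,[(np.round(d["at"],3).tolist(),round(d["p"],2)) for d in place_of("wrist",t)])
```

```text
[0.51293526 0.02606527 0.14456522] [ 7.02861771e-04  9.99988366e-01 -2.37314684e-04  4.76633734e-03] [0.7068034  1.02418403 0.19553607]
clipboard_back [([0.478, -0.215, -0.002], 0.79), ([0.446, 0.017, -0.002], 0.6)]
clipboard_front [([0.338, 0.02, -0.001], 0.81), ([0.521, -0.16, 0.006], 0.66)]
clipboard [([0.391, 0.015, 0.003], 0.76), ([0.5, -0.193, 0.003], 0.66)]
plain_board []
worktop_edge [([0.36, 0.051, 0.003], 0.68), ([0.476, 0.187, -0.0], 0.68), ([0.445, 0.018, -0.0], 0.57)]
```

View pics/w3.png

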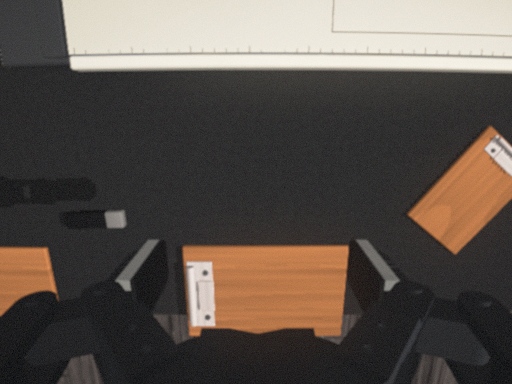

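The wrist picture shows the clipboard's far edge at row ~245, level and square, and the plain board's far edge at row ~247, so they are nearly in line. I'll check this numerically.

Run:
```python
from h import *
f=grab_frame("wrist");hsv=cv2.cvtColor(f["color"],cv2.COLOR_RGB2HSV);m=cv2.inRange(hsv,(5,90,60),(20,255,255))
g=dict(f);g["range_z"]=np.ones_like(f["range_z"]);T=f["world_from_camera"]
D=world(g)-T[:3,3];P=T[:3,3]+D*((.006-T[2,3])/D[...,2])[...,None]
for u in (10,25,40,195,230,265,300,335):
    r=np.argmax((m[200:,u]>0))+200;print(u,r,P[r,u].round(4))
```

```text
10 242 [0.4435 0.278  0.006 ]
25 242 [0.4437 0.2619 0.006 ]
40 243 [0.4428 0.2463 0.006 ]
195 241 [0.446  0.0886 0.006 ]
230 241 [0.4461 0.054  0.006 ]
265 241 [0.4462 0.0195 0.006 ]
300 241 [ 0.4461 -0.015   0.006 ]
335 241 [ 0.4461 -0.0497  0.006 ]
```

The far edges agree within about 3 mm, the clipboard's angle is about 0, and the arm is clear of everything, so I'm handing the job in.

```bash
python3 -c "
from plant import *
print(state()['contact_force']);print(job_done())"
```

```text
[-0.33934125  0.16014877  0.481137  ]
the job is handed in; nothing more can be done
None
```

I pushed the clipboard flat to the edge; at the last check before handing the job in, it was square and in line with the plain board to about 3 mm, with the arm clear of everything.

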